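# Lay out the tamping station for dialling in

### The arm

A 7-joint arm with a two-finger parallel gripper is mounted at the origin on a cart in front of the work surface, level with it; the furniture and walls round the work are solid. World frame = base frame: x ahead of the robot, y to its left, z up, the work surface at z = 0. Lengths are in m, angles in rad, forces in N, time in s.
With the tool pointing down it reaches from about 0.35 to 0.9 m from the base axis. Payload 8.1 kg.
Tool frame: the origin (TCP) lies between the finger pads; the fingertips stand 22 mm ahead of it and the grasp point (between the pads) lies 3 mm ahead of it (arm.tip_reach is the distance from the TCP to the fingertips, in m); z points along the fingers, y is the line along which they close (so a half turn about z gives the same grasp; the last joint's range is limited). The gripper opens to 92 mm and grips with 3 to 60 N. Pads are 19 mm wide; open, the fingers measure 130 mm over their backs; the gripper's body (75 mm by 190 mm) begins 47 mm behind the grasp point.
Start: joints at [1.157, 0.434, 0.025, 1.573, -0.012, 1.134, -0.075], TCP at [0.191, -0.595, 0.249] pointing down, gripper open.
Joint ranges: [-2.62, 2.62], [-0.44, 2.09], [-1.27, 1.32], [0.08, 2.57], [-1.32, 4.46], [0.12, 2], [-2.74, 2.74]. Speed limits (rad/s): [2.22, 2.22, 3.01, 3.01, 3.14, 3.14, 3.14].

### API

Orientations are given as a rotation vector (axis times angle).
In Python, from cell import telemetry, vision, job, arm gives the robot as it stands. The module is installed in compiled form; this text tells all that it offers.
- The arm moves only by the shell command python3 -m creep 'ROWS' [FORCE]. ROWS is text: rows parted by semicolons, each of 7 numbers parted by spaces: the finger opening in cm, from 0 to 9.18, then the shift along the tool's x, y, z in cm, then the turn, a rotation vector about the tool's x, y, z in degrees. A call has 1 to 5 rows; each row is the pose to reach, as a shift and turn from the pose commanded when the call began, along the tool's axes at that moment; what a row does not reach only later rows make up. A row lasts 1/8 s, in which the tool goes at most 62.5 mm and 10.7 degrees, less where a joint would pass 70% of its speed; a pose out of reach is approached as far as the arm can. A call with a gripper value outside its range is refused whole. The fingers move at their own pace and stop on an object; FORCE is the grip in N (left out, the last holds). Time passes only in rows, so rows that repeat a pose let the fingers close. It gives the time, the measured TCP pose, the force, the opening and the grip force at its end, in the units of the state.
- telemetry.observe(): the state, without advancing time (a new reading comes with each control period).
- vision.get_image(name): name is "scene" or "side" or "wrist"; returns the picture (400x640x3 uint8, red, green, blue); there is no depth.
- vision.camera_info(name): a dict with "fov_y" (degrees; the focal length in pixels is half the picture's height over the tangent of half this angle, whatever the lens; pixels are square), "cx", "cy" (the principal point, pixels), "extrinsics" (4x4, takes a point from camera to world coordinates). Camera axes: x right, y down, z forward; pixel columns grow to the right and rows downward; lengths in m; the calibration is good to about 2 mm. The wrist camera is an equidistant fisheye: a pixel r from the principal point sees the ray r / f radians off the axis. A picture is of the moment at which its call begins: read the wrist's pose just before it. camera_info takes no time and is no camera call; for the wrist camera it gives the pose at the moment of the call.
- job.sign_off(): hands the job in; it is judged then, once.
The state is a dict: "clock": time; "joints": joint angles; "dq": joint speeds; "joint_efforts": joint torques, N m; "position": TCP position; "ee_rot": TCP orientation; "force": force on the tool from outside, world axes, zero at the start; "ft_torque": the same for the moment, N m; "width": opening from 0.0 (shut) to 1.0 (fully open); "gripper_force": force on a finger pad.
Only numpy, scipy, OpenCV 4.12 (cv2) and the standard library are available. Lean on these libraries where they do the work, as an engineer would, in place of code of your own. Each camera call takes 0.05 s, during which the arm holds its last target. There are 200 camera calls.

### The job

Lay out the espresso station for dialling in the grinder: put the small scale flat on the counter midway between the tamping block and the wooden portafilter stand, and stand the shot glass upright in the middle of the scale's steel pan. Stand the tamper in the round seat of the block, and take the portafilter off the knock box and hang it by its lugs in the stand, the basket between the two tall uprights and the handle resting on the low post. Leave the milk pitcher and the brush where they are, and do not tip the glass.

Things in the scene. Friction and masses are not known exactly. Their poses are not given: they have to be found in the camera images.
- portafilter: Steel portafilter, round black handle, 250 mm, 0.5 kg. x runs basket to handle end, z up; origin mid-length, at spout-tip level. In mm: basket x -125..-58, 67 wide, z 34..64; lugs out to y +-43 at x -91, undersides z 55; handle x -26..125, 25 thick at x 0, middle line z 53. Balance x -13: grip the handle across y near x 0. Starts level on the knock box, origin 41 up, handle to the robot.
- tamper: Tamper standing upright, 90 mm tall, about 0.42 kg: round steel foot of 58 mm diameter, 25 mm high, with a turned wooden grip above it, up to 35 mm thick at a height of 76 mm. Origin at the centre of the underside, z up. Grasp the grip.
- scale: Small black scale lying flat, 100 x 66 x 18 mm, about 0.3 kg. Origin at the centre of the underside; x along its 100 mm length. A steel pan, 60 x 60 mm, whose top is at z = 18 mm, is centred at x = +16 mm; a small display is at x = -31 mm. The sides, from z = 2 to 15 mm, are grasped across the 66 mm width (y).
- shot_glass: Small clear shot glass standing upright, 61 mm tall, 48 mm across the rim and 38 mm across the foot, 70 g. Origin at the centre of the underside, z up. Grasp across the outside.
- stand: Dark wooden portafilter stand, fixed, base 200 (x) x 110 x 12 mm, origin under its centre, x towards the low post and the robot. In mm: uprights x -94..-9, y 38..50 either side, tops z 70; post x 69..83, 46 wide, top z 53. Hung right, the lugs lie on the uprights and the handle on the post, axes parallel; portafilter origin at x 39 (+-20), y 0, z 15. It and the tamping block may swap sides.
- tamping_block: Flat square dark wooden tamping block, fixed, 130 x 130 x 12 mm, with a round seat in its middle: 68 mm in diameter, 6 mm deep, black rubber floor at z = 6 mm. Origin at the centre of the underside, sides along x and y.
- knock_box: Open steel knock box, fixed, 170 (x) x 120 (y) x 80 mm, walls 4 mm, rim at z = 80 mm, with a black rubber bar across it (along y, at x = +19 mm, top at z = 76 mm). Origin at the centre of the underside. The portafilter starts lying on the bar and on the rim nearest the robot; keep the fingertips above the rim or inside it when gripping the handle.
- milk_pitcher: Bystander: small steel milk pitcher, 72 x 99 x 88 mm tall, standing loose in front of the grinder. Origin at the centre of its bounding box's underside; handle at +y.
- brush: Bystander: purple group brush, 30 x 86 x 22 mm, lying loose towards the back. Origin at the centre of the underside; its length is along y.
Things that resemble listed ones, but are neither listed nor needed, are in the scene too. Leave any red look-alike of the shot_glass alone.

How it is judged:
At the end, for the whole second after the job is handed in: Scale flat on the counter, its middle within 175 mm of both block's and stand's middles and within 65 mm of each along their x; glass upright on the pan within 12 mm of its centre each way; tamper upright in the seat; portafilter level, hung in the stand within 24 mm (x), 10 mm (y); all at rest (horizontal distance between scale and tamping_block below 0.175 m and horizontal distance between scale and stand below 0.175 m and x of scale in the frame of stand between -0.065 and 0.065 m and x of scale in the frame of tamping_block between -0.065 and 0.065 m and height (world z) of scale below 0.004 m and angle between scale's own z axis and vertical below 0.06 rad and linear speed of each of scale, shot_glass, tamper, portafilter below 0.02 m/s and x of shot_glass in the frame of scale between 0.004 and 0.028 m and y of shot_glass in the frame of scale between -0.012 and 0.012 m and z of shot_glass in the frame of scale between 0.014 and 0.022 m and angle between each of shot_glass, tamper's own z axis and vertical below 0.08 rad and horizontal distance between tamper and tamping_block below 0.008 m and height (world z) of tamper below 0.009 m and x of portafilter in the frame of stand between 0.015 and 0.063 m and y of portafilter in the frame of stand between -0.01 and 0.01 m and z of portafilter in the frame of stand between 0.01 and 0.02 m and angle between portafilter's own z axis and vertical below 0.1 rad); the robot touches nothing.
It fails at once if the shot glass is tipped over (angle between shot_glass's own z axis and vertical above 0.6 rad).
It fails at once if the milk pitcher is shifted by more than 3 cm (distance of milk_pitcher from where it was at the start of the episode above 0.03 m).
It fails at once if the brush is shifted by more than 3 cm (distance of brush from where it was at the start of the episode above 0.03 m).
It also fails if it takes over 125 s, if anything falls off the work surface, if the arm or the gripper's body presses on something with over 40 N, if the wrist force passes 120 N, or if a joint passes its speed limit or range.

## Working session

There is one attempt and no reset: what is moved stays moved. The work goes in short steps, Python scripts to look and compute and a shell command to move; the robot and the scene stay as the last step left them, time stands still between calls to the robot, and variables do not carry over. Pictures are saved under pics/ and viewed, at most 14 in all, crops included, and the job is handed in when it is done.

```bash
mkdir -p pics; ls
cat > h.py <<'E'
import numpy as np, cv2
from scipy.spatial.transform import Rotation as R
from cell import telemetry, vision, job, arm
def shot(name,fn):
    info=vision.camera_info(name); im=vision.get_image(name)
    cv2.imwrite('pics/'+fn,im[:,:,::-1]); np.save('pics/'+fn[:-4]+'.npy',np.array(info['extrinsics'])); return im,info
def f(info): return 200/np.tan(np.radians(info['fov_y'])/2)
def ray(name,info,u,v,E=None):
    E=np.array(info['extrinsics']) if E is None else E
    x,y=(u-info['cx'])/f(info),(v-info['cy'])/f(info)
    if name=='wrist':
        r=np.hypot(x,y); d=np.array([x/r*np.sin(r),y/r*np.sin(r),np.cos(r)]) if r>1e-9 else np.array([0,0,1.])
    else: d=np.array([x,y,1.]); d/=np.linalg.norm(d)
    return E[:3,3],E[:3,:3]@d
def plane(name,info,u,v,z,E=None):
    o,d=ray(name,info,u,v,E); return o+d*(z-o[2])/d[2]
def tri(rays):
    A=sum(np.eye(3)-np.outer(d,d) for o,d in rays); b=sum((np.eye(3)-np.outer(d,d))@o for o,d in rays)
    p=np.linalg.solve(A,b); return p,max(np.linalg.norm(np.cross(p-o,d)) for o,d in rays)
def proj(name,info,p,E=None):
    E=np.array(info['extrinsics']) if E is None else E
    q=E[:3,:3].T@(np.array(p)-E[:3,3])
    if name=='wrist':
        t=np.arctan2(np.hypot(q[0],q[1]),q[2]); n=np.hypot(q[0],q[1])+1e-12; return info['cx']+f(info)*t*q[0]/n,info['cy']+f(info)*t*q[1]/n
    return info['cx']+f(info)*q[0]/q[2],info['cy']+f(info)*q[1]/q[2]
E
python3 - <<'E'
from h import *
np.set_printoptions(precision=4,suppress=True)
for n in('scene','side','wrist'):
    im,i=shot(n,n+'0.png'); print(n,i)
print(telemetry.observe()); print(arm.tip_reach)
E
```

```text
pics
scene {'fov_y': 52.1295421017446, 'cx': 316.74460811419516, 'cy': 202.57872986762177, 'extrinsics': array([[-0.7336, -0.3488,  0.5832, -0.2132],
       [-0.6792,  0.3469, -0.6468,  0.833 ],
       [ 0.0232, -0.8706, -0.4914,  0.709 ],
       [ 0.    ,  0.    ,  0.    ,  1.    ]])}
side {'fov_y': 47.07302734242713, 'cx': 320.24292932677366, 'cy': 197.680312949973, 'extrinsics': array([[ 0.8874, -0.2308,  0.399 , -0.0291],
       [-0.4609, -0.4272,  0.7779, -1.2091],
       [-0.0091, -0.8742, -0.4854,  0.8209],
       [ 0.    ,  0.    ,  0.    ,  1.    ]])}
wrist {'fov_y': 65.70646984690485, 'cx': 316.7646042482839, 'cy': 198.30146109777397, 'extrinsics': array([[ 0.3055, -0.9105, -0.2788,  0.2671],
       [-0.9522, -0.2929, -0.0869, -0.5711],
       [-0.0026,  0.292 , -0.9564,  0.3849],
       [ 0.    ,  0.    ,  0.    ,  1.    ]])}
{'clock': 0.15, 'joints': array([ 1.1574,  0.4351,  0.025 ,  1.5739, -0.0116,  1.134 , -0.0751]), 'dq': array([ 0.0014, -0.0013,  0.0024, -0.0032,  0.0004, -0.0006,  0.0009]), 'joint_efforts': array([  0.0028, -66.8261,   0.9863, -31.4691,  -0.0605,   0.0393,
         0.0002]), 'position': array([ 0.191 , -0.5947,  0.2481]), 'ee_rot': array([-3.1026, -0.486 ,  0.0005]), 'force': array([-0.9257, -0.4848,  0.0067]), 'ft_torque': array([-0.0002, -0.    , -0.0724]), 'gripper_force': 0.0, 'width': 1.0023078937652874}
0.022
```

View pics/scene0.png

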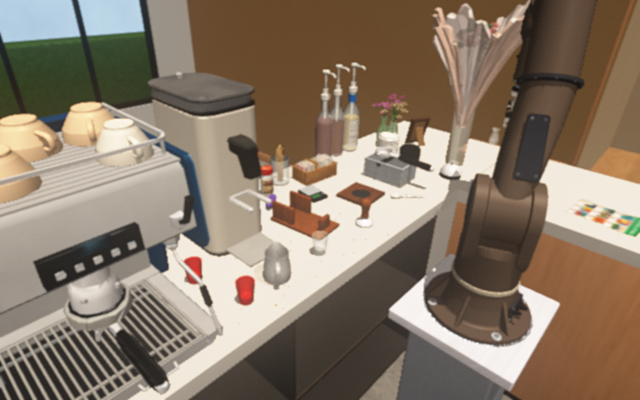

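View pics/side0.png

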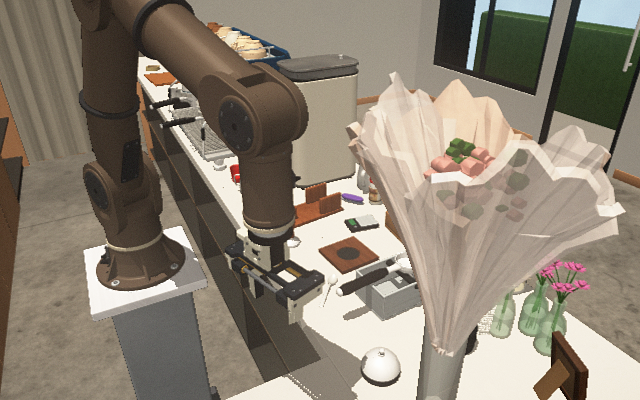

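View pics/wrist0.png

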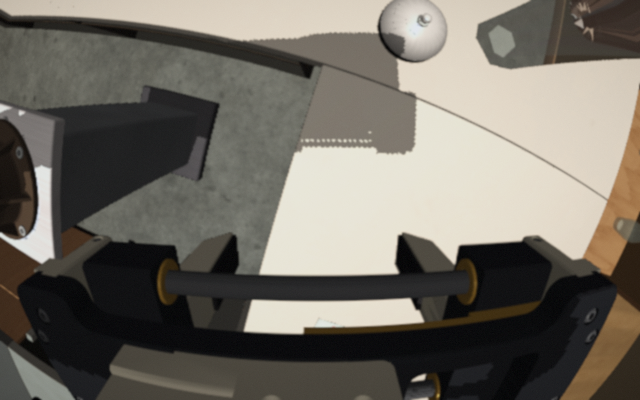

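Scene: clear shot glass (319,243). Its look-alikes are the red glasses (193,270) and (246,290), and the bell (450,172) could pass for something needed. Tamper at (366,213), block (360,193), stand (305,215), scale (313,193), knock box with portafilter (390,168), pitcher (277,265), brush (270,200). Side: scale (362,223), block (347,253), stand (315,208), box (390,290), handle end (345,288). Wrist: only the counter and the bell (412,25).

Run:
```python
from h import *
np.set_printoptions(precision=3,suppress=True)
S=vision.camera_info('scene');D=vision.camera_info('side');W=vision.camera_info('wrist')
for n,u,v,z in [('block',360,193,.01),('stand',308,224,.012),('scale',313,194,.018),('tamperfoot',365,223,.01),('glassfoot',319,251,0),('box',390,165,.08),('handle end',345,0,0),('pitcher',277,280,0),('red',246,300,0),('red2',193,278,0),('brush',270,201,.01)]:
    print(n,plane('scene',S,u,v,z))
for n,u,v,z in [('block',347,253,.012),('scale',362,224,.018),('stand',318,213,.012),('handle end',343,290,.094),('box',388,295,.08),('brush',352,198,.01)]:
    print('side',n,plane('side',D,u,v,z))
s=telemetry.observe();T=np.eye(4);T[:3,:3]=R.from_rotvec(s['ee_rot']).as_matrix();T[:3,3]=s['position']
print(T);print(np.linalg.inv(T)@np.array(W['extrinsics']))
im=cv2.imread('pics/scene0.png')[140:290,240:460]; im2=cv2.imread('pics/side0.png')[170:320,280:430]
cv2.imwrite('pics/c1.png',np.hstack([cv2.resize(im,None,fx=2.1,fy=2.1,interpolation=2),cv2.resize(im2,None,fx=2.1,fy=2.1,interpolation=2)]))
```

```text
block [ 0.553 -0.251  0.01 ]
stand [0.54  0.037 0.012]
scale [ 0.659 -0.113  0.018]
tamperfoot [ 0.416 -0.099  0.01 ]
glassfoot [0.429 0.106 0.   ]
box [ 0.534 -0.403  0.08 ]
handle end [ 8.342 -9.667  0.   ]
pitcher [0.421 0.278 0.   ]
red [0.419 0.382 0.   ]
red2 [0.584 0.427 0.   ]
brush [0.739 0.02  0.01 ]
side block [ 0.549 -0.252  0.012]
side scale [ 0.669 -0.144  0.018]
side stand [ 0.579 -0.005  0.012]
side handle end [ 0.407 -0.474  0.094]
side box [ 0.501 -0.526  0.08 ]
side brush [0.738 0.033 0.01 ]
[[ 0.952  0.306 -0.     0.191]
 [ 0.306 -0.952  0.001 -0.595]
 [-0.    -0.001 -1.     0.248]
 [ 0.     0.     0.     1.   ]]
[[-0.    -0.956 -0.292  0.08 ]
 [ 1.     0.    -0.001  0.001]
 [ 0.001 -0.292  0.956 -0.137]
 [ 0.     0.     0.     1.   ]]
```

View pics/c1.png

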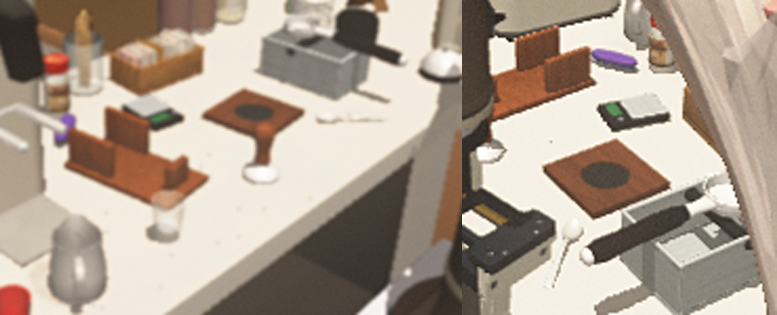

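The crop confirms the choices: clear glass at (165,215) in the crop, tamper (262,150), scale (150,110), brown stand (135,165), and portafilter on the knock box. Moving to an overview.

```bash
python3 -m creep '9 4.2 -2.5 -4 0 0 0;9 8.5 -5 -8 0 0 0;9 13 -8 -11 0 0 0;9 17 -10 -13 0 0 0;9 21 -12.5 -15 0 0 0'
python3 -m creep '9 4 -2.5 0 0 0 6;9 8 -5 0 0 0 12;9 13 -7.6 0 0 0 17.8;9 13 -7.6 0 0 0 17.8'
python3 - <<'E'
from h import *
shot('wrist','w1.png')
E
python3 -m creep '9 0 -6 0 0 0 0;9 0 -12 0 0 0 0;9 0 -18 0 0 0 0;9 0 -24 0 0 0 0;9 0 -30 0 0 0 0'
python3 -m creep '9 0 0 0 0 0 0;9 0 0 0 0 0 0'
python3 - <<'E'
from h import *
shot('wrist','w2.png');shot('side','s2.png')
E
```

```text
clock: 0.78
position: [0.3538, -0.4105, 0.3994]
ee_rot: [3.103, 0.486, 0.0]
force: [0.7, -0.6, 0.9]
width: 0.98
gripper_force: 0.0
clock: 1.27
position: [0.4565, -0.2951, 0.3983]
ee_rot: [-3.139, -0.011, -0.001]
force: [-0.3, -0.8, 0.5]
width: 0.98
gripper_force: 0.0
clock: 1.95
position: [0.4529, 0.0004, 0.3988]
ee_rot: [3.141, -0.003, 0.001]
force: [1.2, -0.4, -0.5]
width: 0.985
gripper_force: 0.0
clock: 2.2
position: [0.4533, -0.0015, 0.3986]
ee_rot: [3.141, -0.002, -0.0]
force: [1.0, -0.4, 0.8]
width: 0.981
gripper_force: 0.0
```

View pics/w1.png

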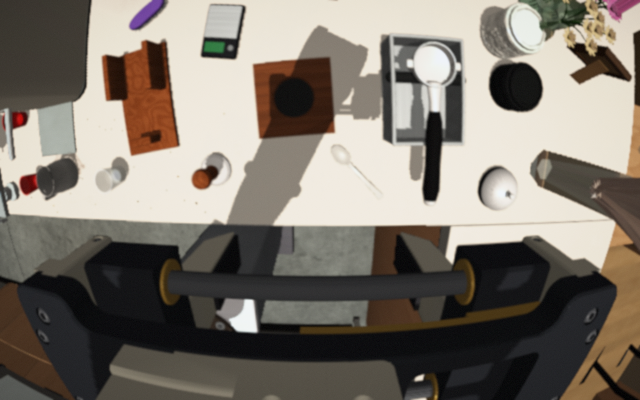

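View pics/w2.png

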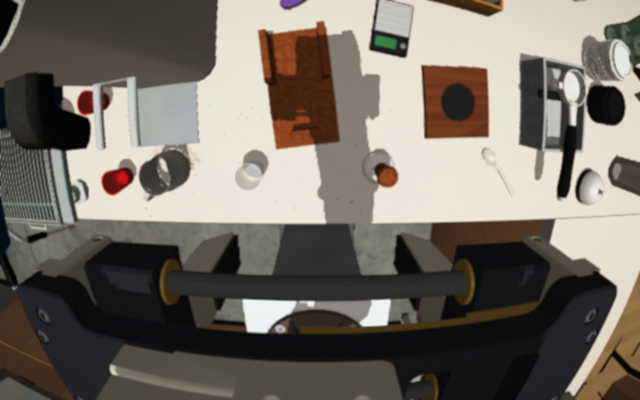

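w1: scale (223,30), stand (140,97), block (293,97), tamper foot (217,168), glass (110,175), portafilter basket (435,63) with handle end (431,200). w2: scale (391,27), stand (303,85), block (455,102), tamper (380,165), glass (251,168), portafilter (571,88).

```bash
cat > m.py <<'E'
from h import *
def cont(mask,roi,minA=30):
    m=np.zeros(mask.shape,np.uint8); x0,y0,x1,y1=roi; m[y0:y1,x0:x1]=mask[y0:y1,x0:x1].astype(np.uint8)*255
    cs,_=cv2.findContours(m,cv2.RETR_EXTERNAL,cv2.CHAIN_APPROX_NONE); cs=[c for c in cs if cv2.contourArea(c)>minA]
    return sorted(cs,key=cv2.contourArea)[::-1]
def hsv(fn): 
    im=cv2.imread('pics/'+fn+'.png'); return im,cv2.cvtColor(im,cv2.COLOR_BGR2HSV)
E
python3 - <<'E'
from m import *
np.set_printoptions(precision=4,suppress=True)
W=vision.camera_info('wrist')
rois={'w1':dict(stand=(95,30,190,160),block=(245,50,345,145),seat=(268,72,320,122),scale=(195,0,250,65),handle=(415,105,450,210),tamper=(185,150,240,195)),
'w2':dict(stand=(250,15,345,155),block=(415,58,495,145),seat=(437,80,482,125),scale=(365,0,418,58),handle=(550,105,585,205),tamper=(355,145,405,195))}
for fn in('w1','w2'):
    im,h=hsv(fn);E=np.load(f'pics/{fn}.npy')
    H,Sa,V=[h[:,:,k].astype(int) for k in range(3)]
    brown=((H<16)|(H>172))&(Sa>110)
    for k,mask in [('stand',brown),('block',(H<25)&(Sa>60)|(V<70)),('seat',V<55),('scale',V<90),('handle',V<60),('tamper',brown)]:
        cs=cont(mask,rois[fn][k])
        for c in cs[:2]:
            r=cv2.minAreaRect(c);b=cv2.boxPoints(r)
            print(fn,k,cv2.contourArea(c),'rect',np.array(r[0]),np.array(r[1]),r[2])
            z=dict(stand=.012,block=.012,seat=.006,scale=.018,handle=.094,tamper=.08)[k]
            if k in('stand','block','scale'):
                hull=cv2.approxPolyDP(cv2.convexHull(c),4,True)[:,0]
                print('  corners',[(tuple(int(q) for q in p),plane('wrist',W,*p,z,E)[:2].round(3).tolist()) for p in hull])
            M=cv2.moments(c);p=(M['m10']/M['m00'],M['m01']/M['m00']);print('  cen',np.array(p),plane('wrist',W,*p,z,E)[:2])
# enlarged view
a=cv2.imread('pics/w1.png')[0:215,90:480]
cv2.imwrite('pics/c2.png',cv2.resize(a,None,fx=2,fy=2,interpolation=2))
E
```

```text
w1 stand 5530.0 rect [138.9041  97.449 ] [110.9813  65.4275] 82.80076599121094
  corners [((164, 42), [0.669, -0.017]), ((177, 145), [0.476, -0.04]), ((132, 154), [0.464, 0.063]), ((106, 98), [0.579, 0.121]), ((102, 57), [0.665, 0.131]), ((143, 41), [0.679, 0.029])]
  cen [143.1196  96.2926] [0.5718 0.0284]
w1 block 5732.5 rect [293.8569  97.2114] [76.8744 77.8313] 85.42607879638672
  corners [((329, 57), [0.621, -0.313]), ((334, 132), [0.494, -0.323]), ((260, 138), [0.484, -0.197]), ((253, 64), [0.611, -0.186])]
  cen [293.8088  97.3524] [ 0.552  -0.2552]
w1 seat 1720.0 rect [294.7586  97.3966] [45.0398 49.5027] 86.633544921875
  cen [294.325   98.3133] [ 0.5505 -0.2557]
w1 scale 660.0 rect [222.7672  30.9569] [34.4877 56.4477] 10.491477012634277
  corners [((243, 6), [0.716, -0.168]), ((235, 57), [0.625, -0.156]), ((203, 56), [0.631, -0.098]), ((204, 38), [0.664, -0.1])]
  cen [221.153   45.9081] [ 0.6463 -0.1314]
w1 handle 1143.0 rect [431.7028 155.8939] [18.8934 87.1465] 6.072456359863281
  cen [432.2944 155.4883] [ 0.4704 -0.468 ]
w1 handle 74.0 rect [447.5 121.5] [33.  3.] 90.0
[... 675 characters left out ...]
at 870.0 rect [457.5 101.5] [35. 31.] 90.0
  cen [457.4328 101.8513] [ 0.5526 -0.2553]
w2 scale 696.0 rect [390.8786  28.289 ] [37.102  52.0036] 8.746161460876465
  corners [((377, 0), [0.722, -0.103]), ((408, 38), [0.657, -0.156]), ((404, 56), [0.624, -0.148]), ((370, 49), [0.632, -0.09])]
  cen [388.2215  42.643 ] [ 0.6456 -0.1209]
w2 handle 1049.5 rect [569.5952 150.93  ] [20.7196 91.2568] 3.4682295322418213
  cen [568.4351 148.1512] [ 0.494  -0.4651]
w2 handle 57.0 rect [579.1923 185.0385] [ 5.4913 29.4174] 11.309932708740234
  cen [579.1725 183.5439] [ 0.4275 -0.5148]
w2 tamper 335.5 rect [386.3824 174.5294] [23.526  19.4028] 75.96376037597656
  cen [385.8574 175.1361] [ 0.4308 -0.1075]
```

View pics/c2.png

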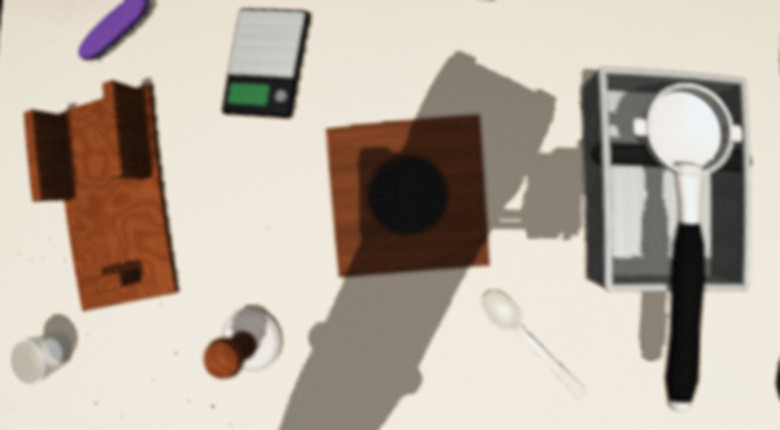

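c2 (w1 = c2/2 + (90,0)): tamper ball (223,358) and foot (253,338). Glass rim (30,360), foot (62,338). Portafilter basket (688,130), handle end (680,405). Scale corners (237,8), (310,12), (293,117), (223,113).

Run:
```python
from m import *
a=cv2.imread('pics/w2.png')[0:215,220:610]
cv2.imwrite('pics/c3.png',cv2.resize(a,None,fx=2,fy=2,interpolation=2))
```

```text
(no output)
```

View pics/c3.png

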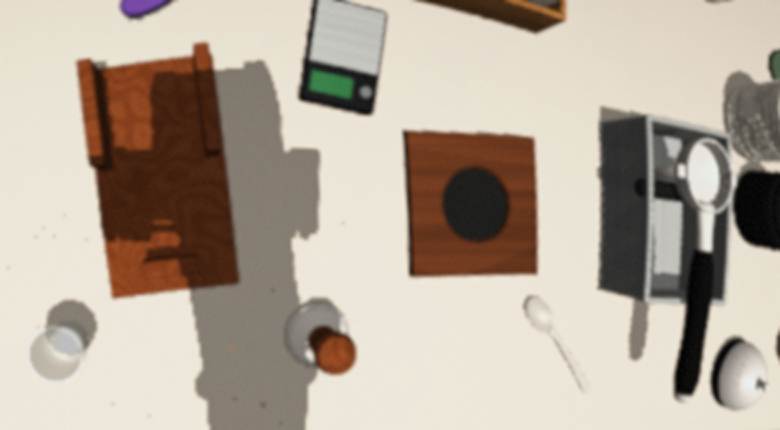

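c3 (w2 = c3/2 + (220,0)): tamper ball (335,352), foot (317,333). Glass rim (58,351), foot (67,342). Basket (706,174), handle from (703,255) to (685,393). Scale corners (316,0), (386,12), (371,114), (300,101). Upright tops (90,60)-(97,165) and (202,43)-(212,153).

Run:
```python
from m import *
np.set_printoptions(precision=4,suppress=True)
W=vision.camera_info('wrist');E1=np.load('pics/w1.npy');E2=np.load('pics/w2.npy')
for n,a,b in [('tball',(223,358),(335,352)),('tfoot',(253,338),(317,333)),('grim',(30,360),(58,351)),('gfoot',(65,338),(67,342)),('basket',(688,130),(706,174)),('hstart',(690,225),(703,255)),('hend',(680,403),(685,395)),
 ('lugR',(737,132),(728,165)),('lugL',(640,126),(683,172)),
 ('sc_nr',(293,117),(371,114)),('sc_nl',(223,113),(300,101)),('sc_fr',(310,12),(386,12)),('sc_fl',(237,8),(316,0)),
 ('blkNR',(490,264),(537,274)),('blkNL',(340,276),(411,275)),('blkFL',(327,130),(405,131)),('blkFR',(479,115),(534,139)),('seat',(408,195),(476,204)),
 ('stNR',(177,291),(238,283)),('stNL',(83,309),(113,297)),('upRfar',(106,82),(195,45)),('upRnear',(118,176),(205,153)),('upLfar',(27,112),(80,62)),('upLnear',(35,200),(92,165))]:
    p,e=tri([ray('wrist',W,a[0]/2+90,a[1]/2,E1),ray('wrist',W,b[0]/2+220,b[1]/2,E2)])
    print(n,p,'gap %.4f'%e)
```

```text
tball [ 0.4281 -0.1108  0.0773] gap 0.0007
tfoot [ 0.4282 -0.1115  0.0009] gap 0.0004
grim [0.4239 0.1078 0.0547] gap 0.0009
gfoot [ 0.4229  0.1149 -0.0177] gap 0.0058
basket [ 0.6069 -0.4636  0.0963] gap 0.0009
hstart [ 0.5341 -0.4681  0.0939] gap 0.0012
hend [ 0.3979 -0.4723  0.0922] gap 0.0006
lugR [ 0.618  -0.5095  0.0845] gap 0.0066
lugL [ 0.6035 -0.4242  0.1036] gap 0.0005
sc_nr [ 0.6246 -0.155   0.0036] gap 0.0005
sc_nl [ 0.6322 -0.0916  0.0077] gap 0.0005
sc_fr [ 0.7201 -0.1692  0.0086] gap 0.0010
sc_fl [ 0.7255 -0.1053  0.0167] gap 0.0023
blkNR [ 0.4931 -0.3246  0.0108] gap 0.0004
blkNL [ 0.4833 -0.1956  0.0046] gap 0.0005
blkFL [ 0.6113 -0.1857  0.0058] gap 0.0009
blkFR [ 0.6198 -0.314   0.0123] gap 0.0003
seat [ 0.5521 -0.2553  0.0085] gap 0.0002
stNR [ 0.4735 -0.0399  0.0055] gap 0.0006
stNL [0.4618 0.0676 0.0081] gap 0.0002
upRfar [ 0.6643 -0.0031  0.0638] gap 0.0002
upRnear [ 0.5808 -0.0106  0.0545] gap 0.0011
upLfar [0.6527 0.0834 0.0658] gap 0.0001
upLnear [0.571  0.0741 0.0661] gap 0.0001
```

```bash
python3 -m creep '9 -1 5 3 0 0 0;9 -2.5 10.9 5 0 0 0;9 -2.5 10.9 11 0 0 0;9 -2.5 10.9 17 0 0 0;9 -2.5 10.9 20 0 0 0' 20
python3 -m creep '9 0 0 4 0 0 0;9 0 0 8 0 0 0;9 0 0 12 0 0 0;9 0 0 12 0 0 0;9 0 0 12 0 0 0'
```

```text
clock: 2.92
position: [0.4263, -0.1106, 0.1959]
ee_rot: [-3.141, 0.005, 0.006]
force: [-0.3, 0.2, 0.4]
width: 0.982
gripper_force: 0.0
clock: 3.55
position: [0.4289, -0.1096, 0.0797]
ee_rot: [3.141, -0.002, 0.001]
force: [0.8, 0.0, 0.7]
width: 0.98
gripper_force: 0.0
```

```bash
python3 -m creep '2.5 0 0 0 0 0 0;2.5 0 0 0 0 0 0;2.5 0 0 0 0 0 0;2.5 0 0 0 0 0 0;2.5 0 0 0 0 0 0' 30
python3 -m creep '2.5 0 0 -2 0 0 0;2.5 0 0 -4 0 0 0;2.5 4 5 -5 0 0 0;2.5 8 9.5 -5 0 0 0;2.5 12.3 14.5 -5 0 0 0'
python3 -m creep '2.5 0 0 0 0 0 0;2.5 0 0 0 0 0 0'
```

```text
clock: 4.18
position: [0.4284, -0.1087, 0.0788]
ee_rot: [3.142, 0.0, -0.0]
force: [0.1, 1.7, -0.9]
width: 0.483
gripper_force: 0.0
clock: 4.8
position: [0.5504, -0.2526, 0.129]
ee_rot: [3.141, 0.001, 0.001]
force: [0.4, 0.6, -0.8]
width: 0.274
gripper_force: 0.0
clock: 5.05
position: [0.5486, -0.2506, 0.1281]
ee_rot: [-3.141, -0.0, 0.002]
force: [-0.4, -0.3, 0.1]
width: 0.271
gripper_force: 0.0
```

The fingers had not finished closing before the lift, so the tamper was left behind. I'll look before trying again.

Run:
```python
from m import *
np.set_printoptions(precision=4,suppress=True)
im,i=shot('wrist','w3.png')
for p in [(.4281,-.1108,.0773),(.4281,-.1108,0.01)]: print(proj('wrist',i,p))
cv2.imwrite('pics/c4.png',cv2.resize(cv2.imread('pics/w3.png')[0:240,0:400],None,fx=2,fy=2))
```

```text
(np.float64(164.56544974727447), np.float64(346.90593154450966))
(np.float64(188.07245451441818), np.float64(305.88186811566334))
```

View pics/c4.png

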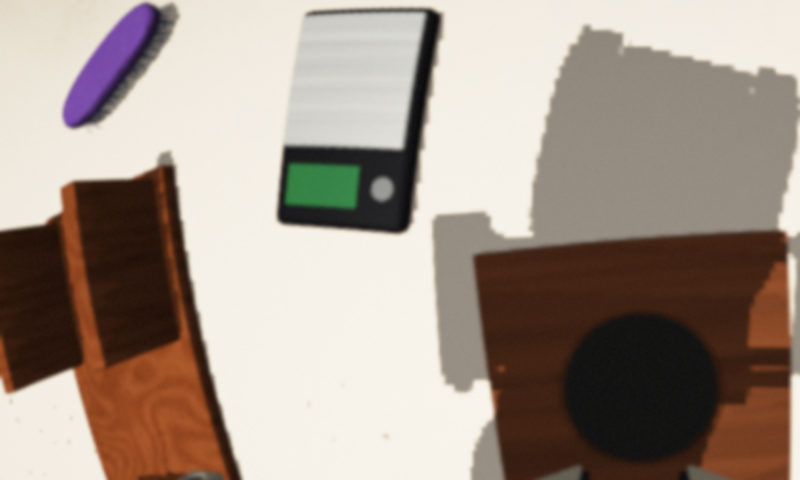

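c4: no tamper in the seat; seat centre at (640,387), scale and brush untouched. I'll go back to look over the tamper.

```bash
python3 -m creep '6 0 0 -6 0 0 0;6 -5 -4 -12 0 0 0;6 -10 -8 -12 0 0 0;6 -14 -11 -12 0 0 0;6 -18 -14 -12 0 0 0'
python3 -m creep '6 0 0 0 0 0 0;6 0 0 0 0 0 0'
python3 - <<'E'
from m import *
np.set_printoptions(precision=4,suppress=True)
im,W=shot('wrist','w4.png'); E=np.load('pics/w4.npy')
im,h=hsv('w4');H,Sa,V=[h[:,:,k].astype(int) for k in range(3)]
print(proj('wrist',W,(.4281,-.1108,.08)),proj('wrist',W,(.4281,-.1108,.0)))
for c in cont(((H<16)|(H>172))&(Sa>110),(180,60,460,235)):
    (u,v),r=cv2.minEnclosingCircle(c);print(u,v,r,cv2.contourArea(c),plane('wrist',W,u,v,.08,E))
cv2.imwrite('pics/c5.png',cv2.imread('pics/w4.png')[40:240,120:520])
E
```

```text
clock: 5.72
position: [0.3666, -0.1089, 0.2489]
ee_rot: [3.141, 0.003, 0.001]
force: [-1.0, 1.1, 1.0]
width: 0.649
gripper_force: 0.0
clock: 5.98
position: [0.3689, -0.1107, 0.2491]
ee_rot: [3.141, 0.002, 0.002]
force: [0.6, 0.0, 0.7]
width: 0.654
gripper_force: 0.0
(np.float64(316.73612942614034), np.float64(127.47651778318324)) (np.float64(316.7512213065732), np.float64(123.20278247504328))
217.5 80.5 42.7376708984375 2554.0 [ 0.4786 -0.0114  0.08  ]
421.5 70.0 38.8105354309082 1411.5 [ 0.4902 -0.2159  0.08  ]
440.5 220.5 22.902063369750977 949.0 [ 0.3296 -0.2495  0.08  ]
316.260009765625 126.5 16.3707218170166 792.0 [ 0.4291 -0.1103  0.08  ]
```

View pics/c5.png

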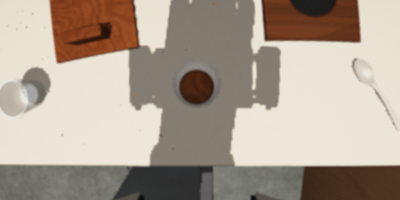

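c5: the tamper still stands upright at (196,87), unmoved. Second try, with more time for the fingers.

```bash
python3 -m creep '6 3 0 0 0 0 0;6 6 0 3 0 0 0;6 6 0 8 0 0 0;6 6 0 13 0 0 0;6 6 0 17.2 0 0 0'
python3 -m creep '2 0 0 0 0 0 0;2 0 0 0 0 0 0;2 0 0 0 0 0 0;2 0 0 0 0 0 0;2 0 0 0 0 0 0' 30
python3 -m creep '2 0 0 0 0 0 0;2 0 0 0 0 0 0;2 0 0 0 0 0 0'
```

```text
clock: 6.65
position: [0.4294, -0.1114, 0.0745]
ee_rot: [-3.141, 0.001, 0.001]
force: [0.7, -0.4, 0.1]
width: 0.654
gripper_force: 0.0
clock: 7.28
position: [0.4305, -0.1109, 0.0782]
ee_rot: [3.141, 0.001, 0.005]
force: [-1.0, 2.2, 8.1]
width: 0.359
gripper_force: 30.0
clock: 7.65
position: [0.4305, -0.1109, 0.0781]
ee_rot: [3.141, 0.001, 0.005]
force: [0.8, 4.4, 8.2]
width: 0.359
gripper_force: 30.0
```

```bash
python3 -m creep '2 0 0 -2 0 0 0;2 0 0 -4.5 0 0 0;2 4 5 -5 0 0 0;2 8 9.5 -5 0 0 0;2 12.3 14.5 -5 0 0 0'
python3 -m creep '2 0 0 0 0 0 0;2 0 0 0 0 0 0;2 0 0 2 0 0 0'
```

```text
clock: 8.28
position: [0.5506, -0.2552, 0.1273]
ee_rot: [3.141, 0.0, 0.0]
force: [1.2, 1.3, -4.7]
width: 0.364
gripper_force: 30.0
clock: 8.65
position: [0.5502, -0.2527, 0.108]
ee_rot: [3.141, 0.002, 0.003]
force: [0.5, -0.5, -4.9]
width: 0.362
gripper_force: 30.0
```

```bash
python3 -m creep '2 0.3 0.2 0 0 0 0;2 0.3 0.2 0.8 0 0 0;2 0.3 0.2 1.5 0 0 0;2 0.3 0.2 2.1 0 0 0;2 0.3 0.2 2.4 0 0 0'
python3 -m creep '2 0 0 0 0 0 0;2 0 0 0 0 0 0'
```

```text
clock: 9.28
position: [0.5541, -0.2551, 0.0841]
ee_rot: [3.141, 0.001, 0.003]
force: [-7.4, 4.7, 29.8]
width: 0.361
gripper_force: 30.0
clock: 9.52
position: [0.5539, -0.2552, 0.0843]
ee_rot: [3.141, 0.001, 0.003]
force: [-2.4, 3.3, 9.5]
width: 0.357
gripper_force: 30.0
```

```bash
python3 -m creep '6 0 0 0 0 0 0;6 0 0 0 0 0 0;6 0 0 0 0 0 0;6 0 0 -4 0 0 0;6 0 0 -9 0 0 0'
python3 -m creep '9 -3 0 -6 0 0 0;9 -8 0 -9 0 0 0;9 -8 0 -9 0 0 0'
python3 - <<'E'
from m import *
np.set_printoptions(precision=4,suppress=True)
im,W=shot('wrist','w5.png'); E=np.load('pics/w5.npy')
for z in(.08,.0): print(proj('wrist',W,(.552,-.255,z)))
cv2.imwrite('pics/c6.png',cv2.imread('pics/w5.png')[0:240,120:520])
E
```

```text
clock: 10.15
position: [0.5521, -0.2554, 0.1726]
ee_rot: [-3.141, -0.0, 0.004]
force: [0.8, 0.1, 0.1]
width: 0.654
gripper_force: 0.0
clock: 10.52
position: [0.4711, -0.2569, 0.2659]
ee_rot: [3.138, -0.004, 0.005]
force: [0.6, -0.5, -0.5]
width: 0.933
gripper_force: 0.0
(np.float64(313.9888752926638), np.float64(106.01501789042287))
(np.float64(314.3950225510926), np.float64(106.30031281766661))
```

View pics/c6.png

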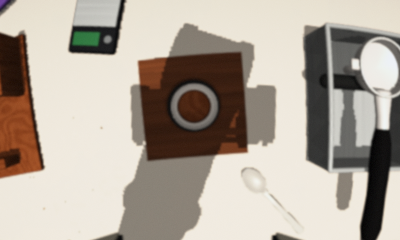

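c6: the tamper sits concentric in the seat at (193,104). Next, the scale.

```bash
python3 -m creep '9.1 5 -3 2 0 0 2;9.1 10 -6 4 0 0 4;9.1 15 -9 5 0 0 6;9.1 20.4 -12.6 6.5 0 0 8.4;9.1 20.4 -12.6 6.5 0 0 8.4'
python3 -m creep '9.1 0 0 4 0 0 0;9.1 0 0 8 0 0 0;9.1 0 0 11 0 0 0;9.1 0 0 13 0 0 0;9.1 0 0 13 0 0 0'
```

```text
clock: 11.2
position: [0.6794, -0.1231, 0.1937]
ee_rot: [-3.13, 0.22, 0.005]
force: [-1.3, -0.6, -0.1]
width: 0.994
gripper_force: 0.0
clock: 11.82
position: [0.6758, -0.1295, 0.0658]
ee_rot: [-3.133, 0.23, 0.005]
force: [-0.9, -0.5, 0.8]
width: 0.989
gripper_force: 0.0
```

```bash
python3 -m creep '9.1 0 0 2 0 0 0;9.1 0 0 3.5 0 0 0;9.1 0 0 4.1 0 0 0;6 0 0 4.1 0 0 0;6 0 0 4.1 0 0 0' 25
python3 -m creep '6 0 0 0 0 0 0;6 0 0 0 0 0 0;6 0 0 0 0 0 0'
```

```text
clock: 12.45
position: [0.6773, -0.1295, 0.0273]
ee_rot: [3.133, -0.23, 0.001]
force: [-0.0, 0.1, 0.0]
width: 0.826
gripper_force: 0.0
clock: 12.82
position: [0.6773, -0.1295, 0.0273]
ee_rot: [3.133, -0.23, 0.002]
force: [0.7, 0.5, 4.7]
width: 0.715
gripper_force: 25.0
```

```bash
python3 -m creep '6 0 0 -2 0 0 0;6 0 0 -4 0 0 0;6 -4 0.3 -4 0 0 -4;6 -8 0.7 -4 0 0 -9;6 -13.1 1.1 -4 0 0 -13.4'
python3 -m creep '6 0 0 0 0 0 0;6 0 0 0 0 0 0;6 0 0 1.5 0 0 0;6 0 0 2.5 0 0 0;6 0 0 2.5 0 0 0'
```

```text
clock: 13.45
position: [0.5456, -0.1214, 0.0682]
ee_rot: [3.138, 0.141, 0.004]
force: [0.2, -0.3, -2.7]
width: 0.712
gripper_force: 25.0
clock: 14.08
position: [0.545, -0.121, 0.0402]
ee_rot: [-3.138, -0.137, 0.004]
force: [-0.6, 0.2, -3.3]
width: 0.714
gripper_force: 25.0
```

```bash
python3 -m creep '6 0 0 0.6 0 0 0;6 0 0 1.1 0 0 0;6 0 0 1.4 0 0 0;6 0 0 1.4 0 0 0'
python3 -m creep '7.8 0 0 0 0 0 0;7.8 0 0 0 0 0 0;7.8 0 0 0 0 0 0;7.8 0 0 -4 0 0 0;7.8 0 0 -9 0 0 0'
python3 -m creep '6.5 -5 0 -5 0 0 0;6.5 -10 0 -8 0 0 0;6.5 -10 0 -8 0 0 0'
python3 - <<'E'
from m import *
np.set_printoptions(precision=4,suppress=True)
im,W=shot('wrist','w6.png'); E=np.load('pics/w6.npy')
print(telemetry.observe()['position'])
im,h=hsv('w6');H,Sa,V=[h[:,:,k].astype(int) for k in range(3)]
for n,p in [('sc',(.545,-.122,.018)),('glass',(.424,.108,.06))]: print(n,proj('wrist',W,p))
for n,z,mask,roi in[('scale',.01,V<70,(230,30,400,235)),('green',.018,(H>45)&(H<85)&(Sa>80),(200,30,420,235))]:
    for c in cont(mask,roi)[:3]:
        r=cv2.minAreaRect(c);print(n,cv2.contourArea(c),r,[plane('wrist',W,*q,z,E)[:2].round(4).tolist() for q in cv2.boxPoints(r)],plane('wrist',W,*r[0],z,E))
cv2.imwrite('pics/c7.png',cv2.imread('pics/w6.png')[0:260,20:520])
E
```

```text
clock: 14.58
position: [0.5457, -0.1213, 0.0276]
ee_rot: [3.139, 0.137, -0.0]
force: [0.1, -0.7, -3.2]
width: 0.716
gripper_force: 25.0
clock: 15.2
position: [0.5449, -0.1211, 0.118]
ee_rot: [-3.138, -0.137, 0.003]
force: [-0.1, -1.0, -0.2]
width: 0.849
gripper_force: 0.0
clock: 15.58
position: [0.444, -0.1308, 0.2001]
ee_rot: [3.136, 0.134, 0.003]
force: [0.8, 0.6, -1.1]
width: 0.713
gripper_force: 0.0
[ 0.4451 -0.1307  0.1994]
sc (np.float64(315.98937208596436), np.float64(85.89969934731232))
glass (np.float64(101.36427822000684), np.float64(194.1458881154296))
scale 2193.5 ((315.6199951171875, 86.020751953125), (62.78553771972656, 93.03961181640625), 1.060911774635315) [[0.4943, -0.0918], [0.594, -0.0856], [0.5982, -0.1507], [0.4987, -0.1579]] [ 0.5454 -0.1216  0.01  ]
scale 1647.0 ((388.0, 92.0), (22.0, 116.0), 0.0) [[0.484, -0.193], [0.6093, -0.1807], [0.6133, -0.2045], [0.4867, -0.2175]] [ 0.5476 -0.198   0.01  ]
green 714.5 ((307.5, 115.0), (20.0, 39.0), 90.0) [[0.5232, -0.0953], [0.5263, -0.1348], [0.5058, -0.1366], [0.5026, -0.0968]] [ 0.5144 -0.1159  0.018 ]
```

View pics/c7.png

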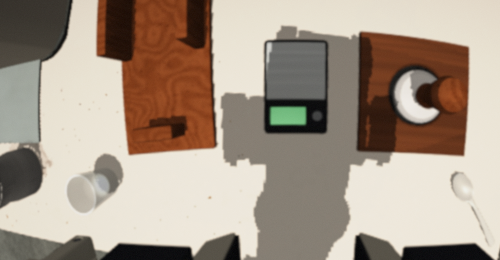

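c7: the scale lies flat at (296,86), centred on (0.545,-0.122) with yaw about 4°. Before the glass, I'll check the pitcher's clearance.

Run:
```python
from m import *
np.set_printoptions(precision=4,suppress=True)
W=vision.camera_info('wrist');E2=np.load('pics/w2.npy');E6=np.load('pics/w6.npy');E1=np.load('pics/w1.npy')
for z in(.085,.05): print([plane('wrist',W,u,v,z,E2) for u,v in[(189,168),(165,150),(141,175)]])
for z in(.085,.05): print('w6',plane('wrist',W,62,170,z,E6))
print(plane('wrist',W,103,190,.061,E6),plane('wrist',W,249,175.5,.061,E2),plane('wrist',W,105,180,.061,E1))
print(tri([ray('wrist',W,103,190,E6),ray('wrist',W,249,175.5,E2)]))
```

```text
[array([0.4454, 0.1988, 0.085 ]), array([0.4759, 0.2392, 0.085 ]), array([0.4365, 0.2917, 0.085 ])]
[array([0.4386, 0.2144, 0.05  ]), array([0.4715, 0.258 , 0.05  ]), array([0.429 , 0.3145, 0.05  ])]
w6 [0.4556 0.1451 0.085 ]
w6 [0.4462 0.1825 0.05  ]
[0.4294 0.1039 0.061 ] [0.4262 0.1064 0.061 ] [0.4244 0.1027 0.061 ]
(array([0.4265, 0.1076, 0.0565]), np.float64(0.0013104260783835325))
```

```bash
python3 -m creep '7.5 0 -5 0 0 0 10;7.5 0 -10 0 0 0 20;7.5 0 -15 0 0 0 30;7.5 0 -20 0 0 0 40;7.5 0 -23.8 0 0 0 50'
python3 -m creep '7.5 0 0 0 0 0 10;7.5 0 0 0 0 0 20;7.5 0 0 0 0 0 30;7.5 0 0 0 0 0 40;7.5 0 0 0 0 0 45'
python3 - <<'E'
from h import *
s=telemetry.observe();print(s['position'],s['joints'],R.from_rotvec(s['ee_rot']).as_matrix().round(3))
E
```

```text
clock: 16.25
position: [0.4275, 0.0898, 0.1961]
ee_rot: [2.954, -1.064, -0.005]
force: [0.1, -0.8, -1.2]
width: 0.82
gripper_force: 0.0
clock: 16.88
position: [0.4264, 0.0849, 0.1917]
ee_rot: [2.576, -1.759, -0.029]
force: [-0.8, -0.7, -1.0]
width: 0.818
gripper_force: 0.0
[0.42640995 0.084856   0.19173821] [-1.10054443  0.28571231  0.98051143  2.11859047 -0.29517019  0.91212297
 -2.71750018] [[ 0.364 -0.931 -0.028]
 [-0.931 -0.364 -0.008]
 [-0.003  0.029 -1.   ]]
```

The last joint is at its limit, so I'll turn the other way, to a yaw of about +80°.

```bash
python3 -m creep '7.5 0 0 0 0 0 -10;7.5 0 0 0 0 0 -20;7.5 0 0 0 0 0 -30;7.5 0 0 0 0 0 -40;7.5 0 0 0 0 0 -50'
python3 -m creep '7.5 0 0 0 0 0 -10;7.5 0 0 0 0 0 -20;7.5 0 0 0 0 0 -30;7.5 0 0 0 0 0 -40;7.5 0 0 0 0 0 -50'
python3 -m creep '7.5 0 0 0 0 0 -10;7.5 0 0 0 0 0 -20;7.5 0 0 0 0 0 -30;7.5 0 0 0 0 0 -40;7.5 0 0 0 0 0 -50'
python3 - <<'E'
from h import *
s=telemetry.observe();print(s['position'],s['joints'],R.from_rotvec(s['ee_rot']).as_matrix().round(3))
E
```

```text
clock: 17.5
position: [0.4265, 0.0849, 0.1913]
ee_rot: [3.089, -0.493, -0.043]
force: [-0.2, -0.1, 0.7]
width: 0.816
gripper_force: 0.0
clock: 18.12
position: [0.4265, 0.0849, 0.1912]
ee_rot: [-3.02, -0.862, 0.048]
force: [-0.2, 0.1, 1.2]
width: 0.817
gripper_force: 0.0
clock: 18.75
position: [0.4264, 0.0849, 0.1911]
ee_rot: [-2.363, -2.049, 0.043]
force: [0.6, 0.5, -0.2]
width: 0.818
gripper_force: 0.0
[0.42643108 0.0849332  0.19112372] [-0.65267114  0.21029444  0.39728081  2.09115615 -0.10432512  0.88945096
 -0.3369574 ] [[ 0.141  0.99  -0.03 ]
 [ 0.99  -0.142 -0.008]
 [-0.012 -0.028 -1.   ]]
```

```bash
python3 -m creep '7.5 2.2 -0.4 0 -1.6 0.7 0;7.5 2.2 -0.4 0 -1.6 0.7 0;7.5 2.2 -0.4 0 -1.6 0.7 0'
python3 - <<'E'
from h import *
s=telemetry.observe();print(s['position'],s['joints'],R.from_rotvec(s['ee_rot']).as_matrix().round(3))
_,W=shot('wrist','w7.png'); _,S=shot('scene','sc7.png')
for p in[(.425,.1075,.061),(.425,.1075,0)]: print(proj('wrist',W,p),proj('scene',S,p))
a=cv2.imread('pics/w7.png')[:,100:540];b=cv2.resize(cv2.imread('pics/sc7.png')[160:320,240:400],(400,400),interpolation=2)
cv2.imwrite('pics/c8.png',cv2.resize(np.hstack([a,b]),(798,380)))
E
```

```text
clock: 19.12
position: [0.4254, 0.1067, 0.1913]
ee_rot: [-2.379, -2.05, 0.0]
force: [0.5, -0.1, -0.2]
width: 0.815
gripper_force: 0.0
[0.42538958 0.1066525  0.19126873] [-0.6942192   0.197916    0.38500899  2.1042975  -0.09857793  0.85633118
 -0.39951666] [[ 0.148  0.989 -0.001]
 [ 0.989 -0.148  0.   ]
 [ 0.    -0.001 -1.   ]]
(np.float64(315.5490957435406), np.float64(194.92188242700445)) (np.float64(320.0926490178502), np.float64(234.2830208319643))
(np.float64(315.8270146212235), np.float64(179.2243962865282)) (np.float64(319.521136317698), np.float64(251.73448614231884))
```

View pics/c8.png

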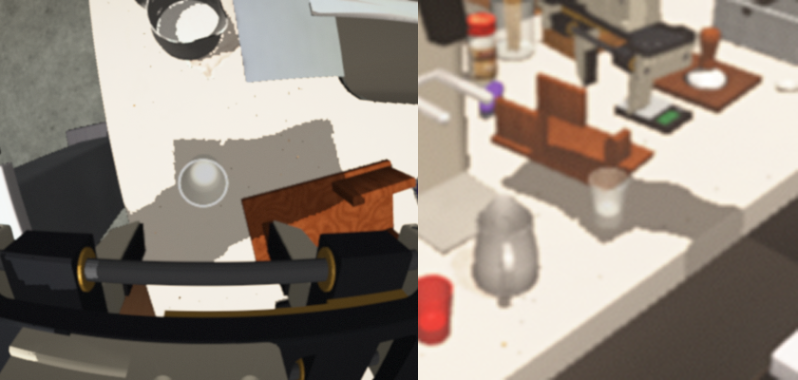

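c8: the glass rim at (203,183) is within 2 px of the prediction and the pitcher is well clear. Down to the glass.

```bash
python3 -m creep '7.5 0.2 -0.1 4 0 0 0;7.5 0.2 -0.1 8 0 0 0;7.5 0.2 -0.1 12 0 0 0;7.5 0.2 -0.1 14.8 0 0 0;7.5 0.2 -0.1 14.8 0 0 0'
python3 -m creep '3.8 0 0 0 0 0 0;3.8 0 0 0 0 0 0;3.8 0 0 0 0 0 0;3.8 0 0 0 0 0 0;3.8 0 0 0 0 0 0' 8
python3 -m creep '3.8 0 0 0 0 0 0;3.8 0 0 0 0 0 0;3.8 0 0 0 0 0 0'
```

```text
clock: 19.85
position: [0.4235, 0.1081, 0.0422]
ee_rot: [-2.38, -2.048, 0.005]
force: [0.0, -0.5, 0.2]
width: 0.817
gripper_force: 0.0
clock: 20.48
position: [0.4247, 0.1093, 0.0441]
ee_rot: [-2.379, -2.05, -0.003]
force: [-1.0, -0.6, 7.7]
width: 0.505
gripper_force: 8.0
clock: 20.85
position: [0.4247, 0.1093, 0.0441]
ee_rot: [-2.38, -2.05, -0.003]
force: [-1.7, 0.2, 7.4]
width: 0.501
gripper_force: 8.0
```

```bash
python3 -m creep '3.8 0 0 -1 0 0 0;3.8 0 0 -3 0 0 0;3.8 0 0 -6 0 0 0;3.8 0 0 -9 0 0 0;3.8 0 0 -11 0 0 0' 12
python3 -m creep '3.8 -2 1.7 0 0 0 0;3.8 -5 4 0 0 0 0;3.8 -8 6.6 0 0 0 0;3.8 -11 9 0 0 0 0;3.8 -14 11.4 0 0 0 0'
python3 -m creep '3.8 -3 2.4 0 0 0 0;3.8 -5.5 4.5 0 0 0 0;3.8 -6.7 5.5 0 0 0 0;3.8 -6.7 5.5 0 0 0 0;3.8 -6.7 5.5 2 0 0 0'
python3 -m creep '3.8 0 0 1.5 0 0 0;3.8 0 0 3 0 0 0;3.8 0 0 4 0 0 0;3.8 0 0 4 0 0 0'
```

```text
clock: 21.48
position: [0.4247, 0.1089, 0.1554]
ee_rot: [-2.38, -2.05, -0.004]
force: [0.4, 0.4, -1.9]
width: 0.496
gripper_force: 12.0
clock: 22.1
position: [0.5169, -0.0475, 0.1539]
ee_rot: [-2.38, -2.05, -0.002]
force: [0.6, -0.0, -0.6]
width: 0.5
gripper_force: 12.0
clock: 22.72
position: [0.5614, -0.1194, 0.1342]
ee_rot: [-2.379, -2.051, -0.005]
force: [0.2, 0.4, -0.9]
width: 0.497
gripper_force: 12.0
clock: 23.22
position: [0.5604, -0.1205, 0.0925]
ee_rot: [-2.379, -2.049, 0.0]
force: [0.6, -0.8, -0.7]
width: 0.504
gripper_force: 12.0
```

```bash
python3 -m creep '3.8 0 0 1.2 0 0 0;3.8 0 0 2.2 0 0 0;3.8 0 0 2.7 0 0 0;3.8 0 0 2.9 0 0 0;3.8 0 0 2.9 0 0 0' 8
python3 -m creep '3.8 0 0 0.1 0 0 0;3.8 0 0 0.15 0 0 0;3.8 0 0 0.15 0 0 0'
```

```text
clock: 23.85
position: [0.561, -0.1208, 0.0643]
ee_rot: [-2.38, -2.049, -0.002]
force: [-0.2, -0.8, -0.9]
width: 0.504
gripper_force: 8.0
clock: 24.22
position: [0.561, -0.1207, 0.0629]
ee_rot: [-2.38, -2.05, -0.002]
force: [-0.3, -0.3, -1.0]
width: 0.504
gripper_force: 8.0
```

```bash
python3 -m creep '3.8 0 0 0.1 0 0 0;3.8 0 0 0.1 0 0 0'
python3 -m creep '6.5 0 0 0 0 0 0;6.5 0 0 0 0 0 0;6.5 0 0 0 0 0 0;6.5 0 0 0 0 0 0'
python3 -m creep '6.5 0 0 -3 0 0 0;6.5 0 0 -8 0 0 0;6.5 0 0 -14 0 0 0'
```

```text
clock: 24.48
position: [0.5611, -0.1209, 0.0623]
ee_rot: [-2.38, -2.049, -0.002]
force: [-1.9, 0.9, 5.1]
width: 0.503
gripper_force: 8.0
clock: 24.98
position: [0.5609, -0.1207, 0.0617]
ee_rot: [-2.38, -2.05, -0.001]
force: [0.2, -0.6, -0.4]
width: 0.705
gripper_force: 0.0
clock: 25.35
position: [0.5602, -0.1207, 0.2025]
ee_rot: [-2.379, -2.049, 0.001]
force: [0.3, -0.5, 0.3]
width: 0.709
gripper_force: 0.0
```

```bash
python3 -m creep '4.5 -5 -0.8 -2 0 0 10;4.5 -10 -1.6 -3 0 0 20;4.5 -15 -2.4 -5 0 0 30;4.5 -20 -3.2 -5 0 0 40;4.5 -25 -4 -5 0 0 50'
python3 - <<'E'
from h import *
s=telemetry.observe();M=R.from_rotvec(s['ee_rot']).as_matrix();print(s['position'],M.round(3),s['joints'].round(2)); print(M.T@(np.array([.45,-.467,.25])-s['position'])*100)
E
```

```text
clock: 25.98
position: [0.4839, -0.3636, 0.2518]
ee_rot: [-3.025, -0.844, -0.002]
force: [0.8, 0.7, 1.0]
width: 0.492
gripper_force: 0.0
[ 0.48385055 -0.36360175  0.25184249] [[ 0.856  0.518  0.001]
 [ 0.518 -0.856  0.001]
 [ 0.002 -0.001 -1.   ]] [ 0.06  0.46  0.73  1.66 -0.34  1.15 -0.15]
[-8.24886232  7.09456782  0.16703771]
```

```bash
python3 -m creep '4.5 -4 3.5 0 0 0 10;4.5 -8.2 7.1 0 0 0 20;4.5 -8.2 7.1 0 0 0 28.8;4.5 -8.2 7.1 0 0 0 28.8;4.5 -8.2 7.1 0 0 0 28.8'
python3 - <<'E'
from m import *
np.set_printoptions(precision=4,suppress=True)
im,W=shot('wrist','w8.png'); E=np.load('pics/w8.npy')
s=telemetry.observe();print(s['position'],R.from_rotvec(s['ee_rot']).as_matrix().round(3))
im,h=hsv('w8');H,Sa,V=[h[:,:,k].astype(int) for k in range(3)]
p=lambda x:np.array(proj('wrist',W,x))
print('pred start',p((.534,-.468,.094)),'grip',p((.522,-.467,.094)),'end',p((.40,-.472,.094)))
for v in range(60,235,8):
    row=V[v,260:380]<60
    runs=np.flatnonzero(np.diff(np.r_[0,row.astype(int),0])); print(v,[(260+a,260+b) for a,b in runs.reshape(-1,2) if b-a>6])
cv2.imwrite('pics/c9.png',im)
E
```

```text
clock: 26.6
position: [0.4521, -0.4647, 0.2511]
ee_rot: [-3.138, -0.081, -0.0]
force: [-0.4, -0.2, -0.5]
width: 0.49
gripper_force: 0.0
[ 0.4522 -0.4646  0.2512] [[ 0.999  0.051  0.   ]
 [ 0.051 -0.999  0.002]
 [ 0.    -0.002 -1.   ]]
pred start [325.0541 104.6505] grip [323.2983 117.21  ] end [321.4504 237.4518]
60 [(np.int64(266), np.int64(280)), (np.int64(351), np.int64(378))]
68 [(np.int64(267), np.int64(274)), (np.int64(369), np.int64(377))]
76 [(np.int64(267), np.int64(274)), (np.int64(369), np.int64(378))]
84 [(np.int64(267), np.int64(274)), (np.int64(369), np.int64(377))]
92 [(np.int64(267), np.int64(274)), (np.int64(368), np.int64(377))]
100 [(np.int64(267), np.int64(274)), (np.int64(368), np.int64(377))]
108 [(np.int64(267), np.int64(274)), (np.int64(312), np.int64(333)), (np.int64(368), np.int64(377))]
116 [(np.int64(267), np.int64(274)), (np.int64(310), np.int64(335)), (np.int64(368), np.int64(377))]
124 [(np.int64(309), np.int64(336)), (np.int64(368), np.int64(376))]
132 [(np.int64(268), np.int64(275)), (np.int64(309), np.int64(336)), (np.int64(368), np.int64(376))]
140 [(np.int64(268), np.int64(275)), (np.int64(308), np.int64(336)), (np.int64(368), np.int64(376))]
148 [(np.int64(308), np.int64(337))]
156 [(np.int64(310), np.int64(335))]
164 [(np.int64(310), np.int64(334))]
172 [(np.int64(310), np.int64(334))]
180 [(np.int64(311), np.int64(334))]
188 [(np.int64(311), np.int64(334))]
196 [(np.int64(310), np.int64(334))]
204 [(np.int64(310), np.int64(334))]
212 [(np.int64(310), np.int64(334))]
220 [(np.int64(309), np.int64(334))]
228 [(np.int64(311), np.int64(333))]
```

```bash
python3 -m creep '4.5 3.3 0.2 0 0 0 0;4.5 6.6 0.5 1 0 0 0;4.5 6.6 0.5 6 0 0 0;4.5 6.6 0.5 10 0 0 0;4.5 6.6 0.5 12 0 0 0'
python3 -m creep '4.5 0 0 1.5 0 0 0;4.5 0 0 3.1 0 0 0;4.5 0 0 3.1 0 0 0;4.5 0 0 3.1 0 0 0'
python3 -m creep '2 0 0 0 0 0 0;2 0 0 0 0 0 0;2 0 0 0 0 0 0;2 0 0 0 0 0 0;2 0 0 0 0 0 0' 45
```

```text
clock: 27.28
position: [0.5177, -0.4656, 0.1292]
ee_rot: [-3.137, -0.078, 0.002]
force: [-1.2, -0.4, 0.3]
width: 0.493
gripper_force: 0.0
clock: 27.78
position: [0.5179, -0.4678, 0.1012]
ee_rot: [-3.14, -0.073, -0.002]
force: [0.4, 0.6, -0.2]
width: 0.492
gripper_force: 0.0
clock: 28.4
position: [0.5178, -0.4672, 0.1006]
ee_rot: [-3.139, -0.074, -0.001]
force: [-0.9, 2.7, 4.5]
width: 0.25
gripper_force: 45.0
```

```bash
python3 -m creep '2 0 0 -1 0 0 0;2 0 0 -3 0 0 0;2 0 0 -6 0 0 0;2 0 0 -9 0 0 0;2 0 0 -11 0 0 0' 50
python3 -m creep '2 0 0 0 0 0 0;2 0 0 0 0 0 0'
python3 - <<'E'
from h import *
s=telemetry.observe();M=R.from_rotvec(s['ee_rot']).as_matrix();print(s['force'],s['ft_torque'],s['position'],np.degrees(np.arctan2(M[1,0],M[0,0])))
_,W=shot('wrist','w9.png');shot('side','s9.png');shot('scene','sc9.png')
im=cv2.imread('pics/w9.png');h=cv2.cvtColor(im,cv2.COLOR_BGR2HSV)
V=h[:,:,2]
for v in range(90,250,12):
    row=V[v,250:390]<60; runs=np.flatnonzero(np.diff(np.r_[0,row.astype(int),0])); print(v,[(int(250+a),int(250+b)) for a,b in runs.reshape(-1,2) if b-a>6])
E
```

```text
clock: 29.02
position: [0.5176, -0.4681, 0.2128]
ee_rot: [3.141, 0.073, 0.002]
force: [0.5, -0.6, -5.5]
width: 0.254
gripper_force: 50.0
clock: 29.28
position: [0.5174, -0.4669, 0.2092]
ee_rot: [-3.138, -0.074, 0.001]
force: [-0.1, 0.5, -5.4]
width: 0.248
gripper_force: 50.0
[-0.08543553  0.54509634 -5.36972389] [ 0.05168031  0.0332337  -0.02648297] [ 0.51739156 -0.46685153  0.20920432] 2.6842462912086074
90 []
102 []
114 []
126 []
138 []
150 [(255, 264), (369, 377)]
162 [(256, 265), (369, 377)]
174 [(256, 266), (369, 376)]
186 []
198 [(258, 267)]
210 []
222 []
234 []
246 [(290, 344)]
```

Lifted: 5.4 N with almost no moment, so it is gripped close to balance. Carrying it to the stand.

```bash
python3 -m creep '2 0.2 -3 0 0 0 0;2 0.6 -7.5 0 0 0 0;2 1 -12 0 0 0 0;2 1.4 -17 0 0 0 0;2 1.8 -22 0 0 0 0'
python3 -m creep '2 0.4 -5 0 0 0 0;2 0.8 -10 0 0 0 0;2 1.3 -15 0 0 0 0;2 1.7 -20 0 0 0 0;2 2.1 -24 0 0 0 0'
python3 -m creep '2 0 -1.5 0 0 0 -1;2 0 -2.7 0 0 0 -3.3;2 0 -2.7 0 0 0 -3.3;2 0 -2.7 0 0 0 -3.3'
python3 - <<'E'
from m import *
np.set_printoptions(precision=4,suppress=True)
s=telemetry.observe();M=R.from_rotvec(s['ee_rot']).as_matrix();print(s['force'],s['ft_torque'],s['position'],np.degrees(np.arctan2(M[1,0],M[0,0])),M.T@(np.array([.534,.021,.21])-s['position'])*100)
i1=shot('wrist','w10.png')[1];shot('side','s10.png');i=shot('scene','sc10.png')[1]
o=np.array([.528,.0204,.15]);d=np.array([.994,.105,0])
for n,x,z in[('handle end',125,.053),('handle start',-26,.053),('basket top',-91,.064)]:
    p=o-d*x/1000+[0,0,z]; print(n,proj('scene',i,p),proj('wrist',i1,p))
im,h=hsv('sc10')
m=h[:,:,2]<50
for c in cont(m,(240,120,400,260),40)[:4]: print(cv2.contourArea(c),cv2.boundingRect(c),cv2.fitLine(c,cv2.DIST_L2,0,.01,.01).ravel())
E
```

```text
clock: 30.05
position: [0.525, -0.2452, 0.21]
ee_rot: [-3.139, -0.073, 0.001]
force: [0.4, 1.3, -5.5]
width: 0.25
gripper_force: 50.0
clock: 30.68
position: [0.5347, -0.0038, 0.2105]
ee_rot: [-3.139, -0.075, 0.001]
force: [0.4, 0.4, -6.4]
width: 0.253
gripper_force: 50.0
clock: 31.18
position: [0.5338, 0.0193, 0.2111]
ee_rot: [-3.137, -0.16, -0.001]
force: [0.5, -0.1, -5.3]
width: 0.257
gripper_force: 50.0
[ 0.4837 -0.108  -5.3477] [-0.092   0.0547  0.0087] [0.5338 0.0193 0.2111] 5.847388355564129 [ 0.0359 -0.166   0.114 ]
handle end (np.float64(351.2642254780975), np.float64(180.72895642003837)) (np.float64(314.7405022133528), np.float64(406.1684140460413))
handle start (np.float64(308.5583739337907), np.float64(166.40947137197617)) (np.float64(312.67183399363944), np.float64(227.03603017717674))
basket top (np.float64(291.77263363225524), np.float64(157.46974452492094)) (np.float64(311.31706497992144), np.float64(93.7815914791989))
167.0 (240, 149, 18, 24) [  0.1061  -0.9944 248.11   158.96  ]
```

```bash
python3 -m creep '2 0 -0.2 3 0 0 0;2 0 -0.2 6 0 0 0;2 0 -0.2 9 0 0 0;2 0 -0.2 9 0 0 0'
python3 - <<'E'
from m import *
s=telemetry.observe();print(s['position'],s['force'])
_,i=shot('wrist','w11.png'); _,j=shot('scene','sc11.png'); _,k=shot('side','s11.png')
o=np.array([.528,.0204,.061]);d=np.array([.994,.105,0]);l=np.array([-.105,.994,0])
im=cv2.imread('pics/w11.png')
for x,y,z in[(-91,0,.064),(-91,43,.058),(-91,-43,.058)]:
    p=o-d*x/1000-l*y/1000+[0,0,z]; u,v=proj('wrist',i,p); print((x,y),u,v); cv2.circle(im,(int(u),int(v)),2,(0,0,255),-1)
a=cv2.resize(im[0:240,180:440],None,fx=1.6,fy=1.6,interpolation=2)
b=cv2.resize(cv2.imread('pics/sc11.png')[130:286,240:390],(369,384),interpolation=2)
cv2.imwrite('pics/c10.png',np.hstack([a,b]))
E
```

```text
clock: 31.82
position: [0.5322, 0.0224, 0.1195]
ee_rot: [-3.137, -0.162, 0.006]
force: [0.4, -0.1, -4.7]
width: 0.252
gripper_force: 50.0
[0.5322205  0.02235605 0.11953055] [ 0.38157427 -0.10247465 -4.67459512]
(-91, 0) 319.125166192665 90.52278761031026
(-91, 43) 414.76917733357465 94.46032819097243
(-91, -43) 223.03945640397512 94.60698260211798
```

View pics/c10.png

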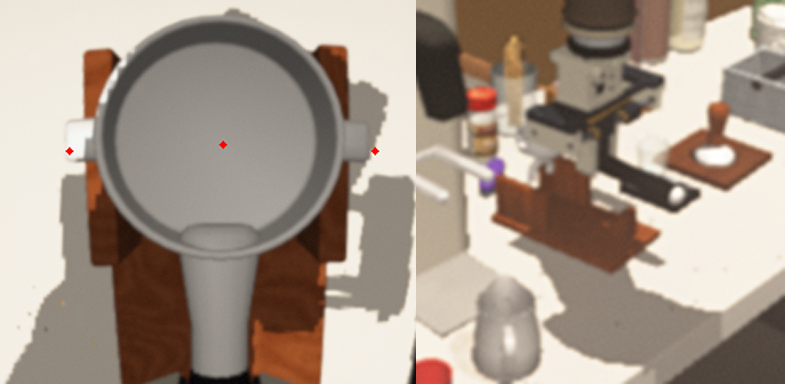

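c10: both lugs (79,138) and (357,138) are above the uprights, the basket (220,138) is between them, and the glass and tamper are standing. Lowering.

```bash
python3 -m creep '2 0 0 1 0 0 0;2 0 0 2 0 0 0;2 0 0 3 0 0 0;2 0 0 3.7 0 0 0;2 0 0 3.7 0 0 0'
python3 -m creep '2 0 0 0.3 0 0 0;2 0 0 0.5 0 0 0;2 0 0 0.5 0 0 0'
```

```text
clock: 32.6
position: [0.5332, 0.0229, 0.0833]
ee_rot: [-3.136, -0.163, 0.002]
force: [-0.1, 0.1, -4.5]
width: 0.254
gripper_force: 50.0
clock: 32.98
position: [0.5336, 0.023, 0.079]
ee_rot: [-3.136, -0.164, -0.0]
force: [-0.4, 0.5, -4.5]
width: 0.253
gripper_force: 50.0
```

```bash
python3 -m creep '2 0 0 0.2 0 0 0;2 0 0 0.3 0 0 0;2 0 0 0.3 0 0 0'
python3 -m creep '2 0 0 0.1 0 0 0;2 0 0 0.2 0 0 0;2 0 0 0.2 0 0 0'
```

```text
clock: 33.35
position: [0.5338, 0.023, 0.0762]
ee_rot: [-3.136, -0.164, -0.001]
force: [-1.0, -0.3, -2.6]
width: 0.254
gripper_force: 50.0
clock: 33.72
position: [0.5339, 0.0231, 0.0755]
ee_rot: [-3.134, -0.163, -0.002]
force: [-8.0, 2.6, 21.4]
width: 0.253
gripper_force: 49.9
```

```bash
python3 -m creep '2 0 0 -0.1 0 0 0;4.5 0 0 -0.1 0 0 0;4.5 0 0 -0.1 0 0 0;4.5 0 0 -0.1 0 0 0;4.5 0 0 -0.1 0 0 0'
python3 -m creep '4.5 0 0 -2 0 0 0;4.5 0 0 -6 0 0 0;4.5 0 0 -11 0 0 0;4.5 -4 0 -16 0 0 0;4.5 -9 0 -20 0 0 0'
python3 -m creep '4.5 0 2 -3 0 0 0;4.5 0 4 -5 0 0 0;4.5 0 4 -5 0 0 0'
python3 - <<'E'
from m import *
np.set_printoptions(precision=4,suppress=True)
s=telemetry.observe();print(s['position'],s['force'])
im,i=shot('wrist','w12.png');E=np.load('pics/w12.npy')
o=np.array([.528,.0204,.015]);d=np.array([.994,.105,0]);l=np.array([-.105,.994,0])
P=lambda q:np.array(proj('wrist',i,q)).round(1)
print('basket',P(o+d*.091+[0,0,.064]),'hs',P(o+d*.026+[0,0,.053]),'he',P(o-d*.125+[0,0,.053]))
print('tamper',P((.552,-.255,.09)),'scale',P((.545,-.1215,.018)),'glassrim',P((.561,-.1207,.079)))
h=cv2.cvtColor(im,cv2.COLOR_RGB2HSV);V=h[:,:,2].astype(int)
u0,v0=P(o+[0,0,.053]);c=cont(V<55,(int(u0)-50,int(v0)-60,int(u0)+60,min(int(v0)+110,235)),100)
for k in c[:2]:
    q=k[:,0]; 
    for v in(q[:,1].min(),q[:,1].min()+12,q[:,1].max()-12,q[:,1].max()):
        r=q[q[:,1]==v][:,0]; print(int(v),r.min(),r.max(),plane('wrist',i,(r.min()+r.max())/2,v,.068,E))
g=cv2.medianBlur(cv2.cvtColor(im,cv2.COLOR_RGB2GRAY),3)
for n,(u,v),z in[('basket',P(o+d*.091+[0,0,.064]),.079),('tamper',P((.552,-.255,.09)),.1),('glass',P((.561,-.1207,.079)),.079)]:
    x0,y0=max(int(u)-60,0),max(int(v)-60,0); sub=g[y0:int(v)+60,x0:int(u)+60]
    C=cv2.HoughCircles(sub,cv2.HOUGH_GRADIENT,1,15,param1=80,param2=14,minRadius=10,maxRadius=50)
    if C is not None:
        for a in C[0][:4]: print(n,a[:2]+[x0,y0],a[2],plane('wrist',i,a[0]+x0,a[1]+y0,z,E))
E
```

```text
clock: 34.35
position: [0.5337, 0.0229, 0.075]
ee_rot: [-3.136, -0.164, -0.0]
force: [-0.2, -0.2, 0.9]
width: 0.492
gripper_force: 0.0
clock: 34.98
position: [0.4466, 0.0132, 0.2744]
ee_rot: [-3.137, -0.163, -0.002]
force: [-1.0, 2.3, 2.8]
width: 0.489
gripper_force: 0.0
clock: 35.35
position: [0.4513, -0.0274, 0.3241]
ee_rot: [-3.135, -0.16, -0.005]
force: [1.6, -1.1, -1.1]
width: 0.49
gripper_force: 0.0
[ 0.4513 -0.0274  0.3241] [ 1.5902 -1.0979 -1.1069]
basket [284.3  34.3] hs [285.4  86. ] he [287.8 201.4]
tamper [495.5 119.3] scale [389.3 106.1] glassrim [401.1  93.6]
86 289 289 [0.5541 0.0186 0.068 ]
98 273 293 [0.5383 0.0247 0.068 ]
180 275 293 [0.4325 0.0145 0.068 ]
192 284 285 [0.4163 0.0126 0.068 ]
46 254 257 [0.6035 0.0665 0.068 ]
58 255 260 [0.5878 0.0622 0.068 ]
61 254 260 [0.5838 0.0624 0.068 ]
73 254 259 [0.5681 0.0615 0.068 ]
basket [284.5  36.5] 23.9 [0.6156 0.0294 0.079 ]
basket [283.5  54.5] 42.7 [0.5924 0.0282 0.079 ]
basket [293.5  22.5] 32.1 [0.6347 0.0205 0.079 ]
basket [279.5  71.5] 20.0 [0.5707 0.0309 0.079 ]
tamper [468.5 113.5] 19.4 [ 0.5509 -0.2068  0.1   ]
tamper [498.5 119.5] 11.8 [ 0.5522 -0.2535  0.1   ]
tamper [483.5 121.5] 15.5 [ 0.5451 -0.2306  0.1   ]
tamper [490.5 135.5] 11.0 [ 0.5292 -0.2447  0.1   ]
glass [398.5  95.5] 16.9 [ 0.5581 -0.1176  0.079 ]
glass [400.5 111.5] 32.5 [ 0.5384 -0.1227  0.079 ]
glass [383.5 112.5] 26.8 [ 0.534  -0.1012  0.079 ]
glass [381.5  94.5] 20.2 [ 0.556 -0.096  0.079]
```

Run:
```python
from m import *
im,i=shot('scene','sc12.png');h=cv2.cvtColor(im,cv2.COLOR_RGB2HSV);V=h[:,:,2]
o=np.array([.528,.0204,.015]);d=np.array([.994,.105,0])
for n,x,z in[('he',125,.053),('hs',-26,.053),('he+10mm',125,.063)]: print(n,np.round(proj('scene',i,o-d*x/1000+[0,0,z]),1))
for c in cont((V<60)&(h[:,:,1]<120),(290,185,380,250),20)[:3]:
    q=c[:,0];print(cv2.contourArea(c),cv2.boundingRect(c),cv2.fitLine(c,2,0,.01,.01).ravel())
    for u in range(q[:,0].min(),q[:,0].max()+1,8): r=q[q[:,0]==u][:,1];print(u,(r.min()+r.max())/2,end='; ')
```

```text
he [348.3 221.7]
hs [308.  205.6]
he+10mm [348.5 218.8]
```

Run:
```python
from m import *
im=cv2.imread('pics/sc12.png');g=cv2.cvtColor(im,cv2.COLOR_BGR2GRAY)
h=cv2.cvtColor(im,cv2.COLOR_BGR2HSV)
for u in(314,320,326,332,338,344,350,354): print(u,[(int(g[v,u]),int(h[v,u,1])) for v in range(196,236,2)])
```

```text
314 [(240, 18), (241, 19), (243, 17), (208, 43), (106, 51), (59, 64), (60, 64), (58, 70), (63, 74), (72, 112), (76, 118), (77, 120), (77, 119), (80, 117), (81, 124), (80, 121), (81, 119), (83, 125), (115, 160), (125, 166)]
320 [(241, 19), (240, 19), (241, 19), (243, 17), (226, 36), (126, 47), (67, 62), (60, 67), (59, 68), (63, 61), (67, 88), (77, 119), (80, 129), (84, 129), (84, 128), (81, 126), (81, 125), (83, 124), (108, 157), (122, 165)]
326 [(240, 19), (242, 18), (240, 21), (212, 31), (134, 26), (75, 49), (71, 59), (74, 56), (62, 58), (64, 63), (62, 65), (66, 79), (77, 119), (80, 121), (79, 116), (79, 115), (80, 119), (83, 122), (107, 157), (98, 142)]
332 [(228, 21), (222, 23), (164, 30), (137, 32), (133, 31), (164, 21), (106, 34), (65, 59), (90, 52), (66, 59), (63, 61), (65, 59), (63, 64), (72, 95), (79, 119), (81, 120), (81, 122), (89, 105), (122, 57), (135, 45)]
338 [(189, 43), (239, 15), (216, 23), (156, 31), (145, 30), (122, 30), (173, 20), (95, 38), (64, 53), (89, 53), (72, 57), (64, 66), (66, 62), (62, 58), (66, 76), (99, 75), (132, 49), (138, 43), (137, 43), (136, 45)]
344 [(94, 139), (87, 104), (225, 38), (226, 20), (195, 18), (89, 42), (108, 100), (120, 103), (84, 67), (61, 59), (133, 50), (207, 41), (197, 31), (245, 10), (199, 28), (135, 39), (136, 47), (137, 45), (136, 44), (137, 45)]
350 [(105, 146), (98, 137), (80, 110), (210, 44), (209, 37), (111, 33), (78, 45), (63, 54), (97, 51), (220, 38), (243, 16), (241, 18), (242, 17), (223, 35), (140, 46), (136, 43), (138, 44), (136, 45), (135, 44), (137, 43)]
354 [(106, 115), (105, 146), (92, 135), (91, 89), (229, 35), (176, 45), (73, 54), (138, 48), (240, 21), (241, 18), (240, 18), (240, 18), (240, 17), (241, 18), (230, 30), (150, 46), (136, 45), (138, 44), (136, 45), (137, 43)]
```

The scene view puts the handle line within 1 px of the level, hung pose. The wrist view puts the basket, glass and tamper within 3–4 mm of their targets.

```bash
python3 -m creep '4.5 0 0 0 0 0 0;4.5 0 0 0 0 0 0;4.5 0 0 0 0 0 0;4.5 0 0 0 0 0 0'; python3 -c "
from cell import job
print(job.sign_off())"
```

```text
clock: 35.95
position: [0.4506, -0.0262, 0.3229]
ee_rot: [-3.136, -0.164, 0.0]
force: [0.4, -0.1, -0.5]
width: 0.488
gripper_force: 0.0
the job is handed in; nothing more can be done
None
```

I handed the job in at about 36 s (no verdict was returned): the scale lies between the block and the stand with the glass upright on its pan, the tamper is in its seat, and the portafilter hangs level in the stand; the pitcher and brush were not touched.

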